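# Sort spring testers by felt stiffness

### The job

The three spring testers hanging on the stand look alike but hold a light, a medium and a heavy spring. Taking them one at a time, lift each off its fork, press its foot firmly but without ramming onto the steel plate (about half its travel) to feel the spring, then stand it upright and let go in its tray before taking the next: light in the white tray, medium in the blue, heavy in the red. Press all three, the last one too, do not let one fall over, and leave the other things on the bench where they are.

Things in the scene. Friction and masses are not known exactly. Their poses are not given: they have to be found in the camera images.
- stand: metal stand, fixed, with three forks side by side, a spring tester hanging upright in each. Origin: at bench height below the middle fork; forks at y = -95, 0 and +95 mm, x = 0. Tines run along the stand's x, open to its -x (towards the robot). Crossbar behind them at x = 39 to 53 mm, no higher than the tines; base plate 310 mm wide in y, 12 mm thick
- fork_left (a point): left fork (stand's +y), on the axis of the tester hanging there, at the underside of the tester's flange = tops of the tines, 125 mm above the bench; axes as the stand; stays with the stand. Tester, the same in all forks: flange 40 mm across, 6 mm thick; above it a black round grip, 26 mm across, to 60 mm above this point; below it a barrel, 22 mm across, to 45 mm below this point
- fork_mid (a point): middle fork, same point for the tester there. Tester's lower end: brass stem 12 mm across and flat round foot 34 mm across, 6 thick, its underside 75 mm below the flange's underside when relaxed. The foot is sprung: up to 12 mm travel into the barrel, force in proportion to travel (0 N at none): light about 0.5 N/mm, medium 1.1, heavy 2.2; nothing seen tells which. A tester weighs 75 to 130 g and stands by itself
- fork_right (a point): right fork (stand's -y), same point for the tester there. In each fork the gap is 29 mm and the tine ends, 21 to 27 mm out at -x, turn up 6 mm. To free a tester lift it 8 to 30 mm, then draw it at least 55 mm out along the stand's -x: its foot is too wide to pass up between the tines. A light tester sags up to 3 mm when it stands
- plate: flat square steel test plate 100 x 100 mm on a black rubber pad 110 x 110 mm, fixed; its top lies 20 mm above the bench. Origin: centre of its underside, on the bench
- tray_white: square open white plastic tray for the tester with the light spring; 100 x 100 mm outside, walls 4 mm thick and 22 mm high, floor 4 mm thick; fixed. Origin: centre of its underside, on the bench; x and y run along its sides
- tray_blue: square open blue plastic tray for the tester with the medium spring; 100 x 100 mm outside, walls 4 mm thick and 22 mm high, floor 4 mm thick; fixed. Origin: centre of its underside, on the bench; x and y run along its sides
- tray_red: square open red plastic tray for the tester with the heavy spring; 100 x 100 mm outside, walls 4 mm thick and 22 mm high, floor 4 mm thick; fixed. Origin: centre of its underside, on the bench; x and y run along its sides
- brown_bottle: brown glass bottle, 72 mm across, 150 mm tall; a bystander, loose. Origin: underside centre
- media_bottle: clear glass bottle with blue cap, 70 mm across, 140 mm tall; a bystander, loose. Origin: underside centre
- beaker: glass beaker, 72 mm across, 90 mm tall; a bystander, loose. Origin: underside centre
- logger: white hand-held data logger lying flat, 100 x 45 x 22 mm; a bystander, loose. Origin: underside centre
- spatula: spatula lying on the bench; a bystander, loose. Origin: underside, where the tool lies
- jar: small white jar, 48 mm across, 60 mm tall; a bystander, loose. Origin: underside centre
Not all that is in view belongs to the job. Several things look just like the tray_red: the one meant starts farthest to the robot's left.

How it is judged (in metres and radians):
On the way, in this order (a step that is already met when the one before it is completed fails the run):
1. a first tester is pressed on the steel plate until its foot has gone in a good 4 mm (((contact force between light_foot_c1 and plate above 1 N and z of light_tester_c1 in the frame of plate below 0.094 m) or (contact force between medium_foot_c1 and plate above 1 N and z of medium_tester_c1 in the frame of plate below 0.094 m) or (contact force between heavy_foot_c1 and plate above 1 N and z of heavy_tester_c1 in the frame of plate below 0.094 m))), for 0.1 s.
2. a tester stands, let go, in the tray for its spring (((horizontal distance between light_tester_c1 and tray_white below 0.042 m and z of light_tester_c1 in the frame of tray_white between 0.067 and 0.087 m and angle between light_tester_c1's own z axis and vertical below 0.12 rad and contact force between light_tester_c2 and the fingers below 0.2 N) or (horizontal distance between medium_tester_c1 and tray_blue below 0.042 m and z of medium_tester_c1 in the frame of tray_blue between 0.067 and 0.087 m and angle between medium_tester_c1's own z axis and vertical below 0.12 rad and contact force between medium_tester_c2 and the fingers below 0.2 N) or (horizontal distance between heavy_tester_c1 and tray_red below 0.042 m and z of heavy_tester_c1 in the frame of tray_red between 0.067 and 0.087 m and angle between heavy_tester_c1's own z axis and vertical below 0.12 rad and contact force between heavy_tester_c2 and the fingers below 0.2 N))), for 0.2 s.
3. another tester is pressed on the plate likewise, while one stands in its tray ((((horizontal distance between light_tester_c1 and tray_white below 0.042 m and z of light_tester_c1 in the frame of tray_white between 0.067 and 0.087 m and angle between light_tester_c1's own z axis and vertical below 0.12 rad and contact force between light_tester_c2 and the fingers below 0.2 N) and ((contact force between medium_foot_c1 and plate above 1 N and z of medium_tester_c1 in the frame of plate below 0.094 m) or (contact force between heavy_foot_c1 and plate above 1 N and z of heavy_tester_c1 in the frame of plate below 0.094 m))) or ((horizontal distance between medium_tester_c1 and tray_blue below 0.042 m and z of medium_tester_c1 in the frame of tray_blue between 0.067 and 0.087 m and angle between medium_tester_c1's own z axis and vertical below 0.12 rad and contact force between medium_tester_c2 and the fingers below 0.2 N) and ((contact force between light_foot_c1 and plate above 1 N and z of light_tester_c1 in the frame of plate below 0.094 m) or (contact force between heavy_foot_c1 and plate above 1 N and z of heavy_tester_c1 in the frame of plate below 0.094 m))) or ((horizontal distance between heavy_tester_c1 and tray_red below 0.042 m and z of heavy_tester_c1 in the frame of tray_red between 0.067 and 0.087 m and angle between heavy_tester_c1's own z axis and vertical below 0.12 rad and contact force between heavy_tester_c2 and the fingers below 0.2 N) and ((contact force between light_foot_c1 and plate above 1 N and z of light_tester_c1 in the frame of plate below 0.094 m) or (contact force between medium_foot_c1 and plate above 1 N and z of medium_tester_c1 in the frame of plate below 0.094 m))))), for 0.1 s.
4. two testers stand, let go, in the trays for their springs ((((horizontal distance between light_tester_c1 and tray_white below 0.042 m and z of light_tester_c1 in the frame of tray_white between 0.067 and 0.087 m and angle between light_tester_c1's own z axis and vertical below 0.12 rad and contact force between light_tester_c2 and the fingers below 0.2 N) and (horizontal distance between medium_tester_c1 and tray_blue below 0.042 m and z of medium_tester_c1 in the frame of tray_blue between 0.067 and 0.087 m and angle between medium_tester_c1's own z axis and vertical below 0.12 rad and contact force between medium_tester_c2 and the fingers below 0.2 N)) or ((horizontal distance between light_tester_c1 and tray_white below 0.042 m and z of light_tester_c1 in the frame of tray_white between 0.067 and 0.087 m and angle between light_tester_c1's own z axis and vertical below 0.12 rad and contact force between light_tester_c2 and the fingers below 0.2 N) and (horizontal distance between heavy_tester_c1 and tray_red below 0.042 m and z of heavy_tester_c1 in the frame of tray_red between 0.067 and 0.087 m and angle between heavy_tester_c1's own z axis and vertical below 0.12 rad and contact force between heavy_tester_c2 and the fingers below 0.2 N)) or ((horizontal distance between medium_tester_c1 and tray_blue below 0.042 m and z of medium_tester_c1 in the frame of tray_blue between 0.067 and 0.087 m and angle between medium_tester_c1's own z axis and vertical below 0.12 rad and contact force between medium_tester_c2 and the fingers below 0.2 N) and (horizontal distance between heavy_tester_c1 and tray_red below 0.042 m and z of heavy_tester_c1 in the frame of tray_red between 0.067 and 0.087 m and angle between heavy_tester_c1's own z axis and vertical below 0.12 rad and contact force between heavy_tester_c2 and the fingers below 0.2 N)))), for 0.2 s.
5. the last tester is pressed on the plate likewise, while two stand in their trays ((((horizontal distance between light_tester_c1 and tray_white below 0.042 m and z of light_tester_c1 in the frame of tray_white between 0.067 and 0.087 m and angle between light_tester_c1's own z axis and vertical below 0.12 rad and contact force between light_tester_c2 and the fingers below 0.2 N) and (horizontal distance between medium_tester_c1 and tray_blue below 0.042 m and z of medium_tester_c1 in the frame of tray_blue between 0.067 and 0.087 m and angle between medium_tester_c1's own z axis and vertical below 0.12 rad and contact force between medium_tester_c2 and the fingers below 0.2 N) and (contact force between heavy_foot_c1 and plate above 1 N and z of heavy_tester_c1 in the frame of plate below 0.094 m)) or ((horizontal distance between light_tester_c1 and tray_white below 0.042 m and z of light_tester_c1 in the frame of tray_white between 0.067 and 0.087 m and angle between light_tester_c1's own z axis and vertical below 0.12 rad and contact force between light_tester_c2 and the fingers below 0.2 N) and (horizontal distance between heavy_tester_c1 and tray_red below 0.042 m and z of heavy_tester_c1 in the frame of tray_red between 0.067 and 0.087 m and angle between heavy_tester_c1's own z axis and vertical below 0.12 rad and contact force between heavy_tester_c2 and the fingers below 0.2 N) and (contact force between medium_foot_c1 and plate above 1 N and z of medium_tester_c1 in the frame of plate below 0.094 m)) or ((horizontal distance between medium_tester_c1 and tray_blue below 0.042 m and z of medium_tester_c1 in the frame of tray_blue between 0.067 and 0.087 m and angle between medium_tester_c1's own z axis and vertical below 0.12 rad and contact force between medium_tester_c2 and the fingers below 0.2 N) and (horizontal distance between heavy_tester_c1 and tray_red below 0.042 m and z of heavy_tester_c1 in the frame of tray_red between 0.067 and 0.087 m and angle between heavy_tester_c1's own z axis and vertical below 0.12 rad and contact force between heavy_tester_c2 and the fingers below 0.2 N) and (contact force between light_foot_c1 and plate above 1 N and z of light_tester_c1 in the frame of plate below 0.094 m)))), for 0.1 s.
At the end, for the whole second after the job is handed in: Each tester stands on its foot, upright within 0.12 rad and let go, on the floor of the tray for its spring (light in white, medium in blue, heavy in red), its axis within 42 mm of the tray's centre (anywhere inside the walls) (horizontal distance between light_tester_c1 and tray_white below 0.042 m and z of light_tester_c1 in the frame of tray_white between 0.067 and 0.087 m and angle between each of light_tester_c1, medium_tester_c1, heavy_tester_c1's own z axis and vertical below 0.12 rad and contact force between each of light_tester_c2, medium_tester_c2, heavy_tester_c2 and the fingers below 0.2 N and horizontal distance between medium_tester_c1 and tray_blue below 0.042 m and z of medium_tester_c1 in the frame of tray_blue between 0.067 and 0.087 m and horizontal distance between heavy_tester_c1 and tray_red below 0.042 m and z of heavy_tester_c1 in the frame of tray_red between 0.067 and 0.087 m); the robot touches nothing.
It fails at once if a tester is rammed on the plate with over 45 N (contact force between any of light_foot_c1, medium_foot_c1, heavy_foot_c1 and plate above 45 N).
It fails at once if a tester falls over (tilts more than 1 rad) (angle between any of light_tester_c1, medium_tester_c1, heavy_tester_c1's own z axis and vertical above 1 rad).
It fails at once if a bystander is moved more than 30 mm (distance of any of brown_bottle, media_bottle, beaker, logger, spatula, jar from where it was at the start of the episode above 0.03 m).
It also fails if it takes over 72 s, if anything falls off the work surface, if the arm or the gripper's body presses on something with over 40 N, if the wrist force passes 120 N, or if a joint passes its speed limit or range.

### The arm

A 6-joint arm with a two-finger parallel gripper is mounted at the origin on the work surface. World frame = base frame: x ahead of the robot, y to its left, z up, the work surface at z = 0. Lengths are in mm, angles in rad, forces in N, time in s.
With the tool pointing down it reaches from about 300 to 850 mm from the base axis. Payload 4.2 kg.
Tool frame: the origin (TCP) lies at the very end of the fingers, on their centre line; the grasp point (between the pads) lies 19 mm behind it; z points along the fingers, y is the line along which they close (so a half turn about z gives the same grasp; the last joint's range is limited). The gripper opens to 91 mm and grips with 3 to 60 N. Pads are 32 mm wide; open, the fingers measure 118 mm over their backs; the gripper's body (76 mm by 178 mm) begins 60 mm behind the grasp point.
Start: joints at [-1.22, 0.32, 1.565, -0, 1.257, -0.02], TCP at [208.362, -535.937, 213.976] pointing down, gripper open.
Joint ranges: [-3.11, 3.11], [-0.84, 2.01], [0.21, 2.61], [-1.34, 4.49], [0.05, 2.63], [-2.56, 2.56]. Speed limits (rad/s): [2.57, 2.57, 3.14, 3.14, 3.14, 3.14].

### API

Orientations are given as a unit quaternion [w, x, y, z].
In Python, from station import r gives the robot as it stands. The module is installed in compiled form; this text tells all that it offers.
- The arm moves only by the tool jog_arm, never from a script. Its argument "commands" is a list of rows, each a list of 2 entries, a list of its own where there are three numbers: the shift along the tool's x, y, z as a fraction of full scale, then the turn, a rotation vector about the tool's x, y, z as a fraction of full scale. In form: [[[x, y, z], [wx, wy, wz]], ...]. A call has 1 to 10 rows; each row shifts and turns the commanded pose from where the row before left it, along the tool's axes as they then stand; what a row does not reach is not made up. Full scale, the value 1, is 0.25 m for a shift and 360 degrees for a turn. A row lasts 1/8 s, in which the tool goes at most 62.5 mm and 10.7 degrees, less where a joint would pass 70% of its speed; a pose out of reach is approached as far as the arm can. A call with a number of a shift or a turn outside -1 to 1 is refused whole. A call with a gripper value outside its range is refused whole. "grip" is the gripper command: -1 is fully open, 1 is shut, values between are in proportion, set as the call begins (left out, the last holds). The fingers move at their own pace and stop on an object; "force" is the grip in N (left out, the last holds). Time passes only in rows, so rows that do not move let the fingers close. It gives the time, the measured TCP pose, the force, the opening and the grip force at its end, in the units of the state.
- r.get_obs(): the state, without advancing time (a new reading comes with each control period).
- r.read_camera(name): name is "scene" or "top" or "wrist"; returns a dict with "frame" (480x640x3 uint8, blue, green, red), "z_map" (480x640 float32, mm along the optical axis (not along the pixel's ray), 0 where there is no reading), "fx", "fy", "cx", "cy" (pixels), "eye" and "orientation" of the camera in the world. Camera axes: x right, y down, z forward; pixel columns grow to the right and rows downward; lengths in mm; the calibration is good to about 2 mm. A picture is of the moment at which its call begins.
- r.sign_off(): hands the job in; it is judged then, once.
The state is a dict: "time_s": time; "q": joint angles; "joint_vel": joint speeds; "effort": joint torques, N m; "tool_pos": TCP position; "eef_rot": TCP orientation; "ft_force": force on the tool from outside, world axes, zero at the start; "ft_torque": the same for the moment, N m; "grip_width": finger opening in mm; "finger_force": force on a finger pad.
Only numpy, scipy, OpenCV 4.12 (cv2) and the standard library are available. Lean on these libraries where they do the work, as an engineer would, in place of code of your own. Each camera call takes 0.05 s, during which the arm holds its last target. There are 200 camera calls.

## Working session

There is one attempt and no reset: what is moved stays moved. The work goes in short steps, Python scripts to look and compute and a tool call to move; the robot and the scene stay as the last step left them, time stands still between calls to the robot, and variables do not carry over. Pictures are saved under pics/ and viewed, at most 10 in all, crops included, and the job is handed in when it is done.

Besides the shell and the picture viewer there is one more tool, called by a JSON object that holds its "op" and its "data". jog_arm: Moves the arm, as the interface text tells. Shift numbers are shares of 0.25 m and turn numbers shares of 360 degrees, none past 1 either way. Its arguments: {"type":"object","properties":{"commands":{"type":"array"},"grip":{"type":"number"},"force":{"type":"number"}},"required":["commands"]}

```bash
mkdir -p pics; cat > h.py <<'E'
import numpy as np,cv2
from scipy.spatial.transform import Rotation as R
from station import r
def rot(q): return R.from_quat([q[1],q[2],q[3],q[0]]).as_matrix()
def world(c):
    z=c["z_map"]; v,u=np.mgrid[:z.shape[0],:z.shape[1]]
    p=np.dstack([(u-c["cx"])/c["fx"]*z,(v-c["cy"])/c["fy"]*z,z])
    w=p@rot(c["orientation"]).T+np.array(c["eye"]); w[z==0]=np.nan
    return w
E
python3 - <<'E'
from h import *
for n in("scene","top"):
    c=r.read_camera(n); cv2.imwrite(f"pics/{n}0.png",c["frame"]); np.save(n+"0.npy",world(c)); print(n,c["eye"],c["orientation"],c["fx"])
o=r.get_obs(); print(o["tool_pos"],o["eef_rot"],o["time_s"],o["grip_width"])
print(rot(o["eef_rot"]))
E
```

```text
scene [1002.55124106 -882.56336584 1251.43997039] [-0.32930095  0.91441754  0.21927364 -0.08556004] 608.1833795734904
top [ 387.90104457  -22.38241249 1160.02706023] [ 0.04579238 -0.69922323  0.71229924 -0.04024584] 456.08588215620154
[ 208.19419096 -535.51564258  213.2239927 ] [-7.41623427e-04  9.82864628e-01  1.84327301e-01 -1.38021768e-04] 0.1 91.41172721024935
[[ 9.32046854e-01  3.62337364e-01 -5.44716316e-04]
 [ 3.62337774e-01 -9.32045792e-01  1.40694851e-03]
 [ 2.08946306e-06 -1.50871323e-03 -9.99998862e-01]]
```

View pics/top0.png

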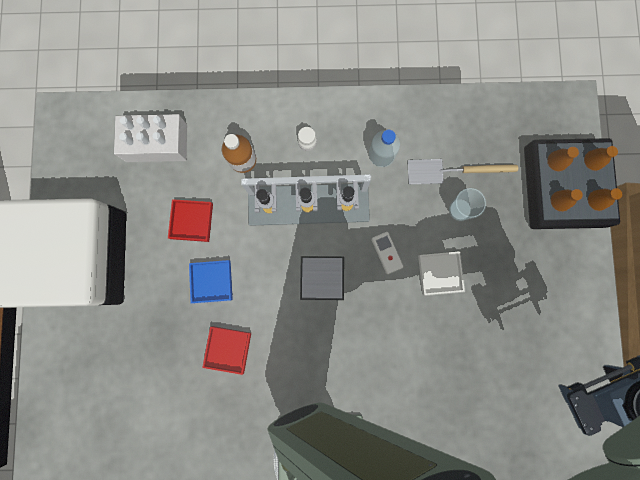

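View pics/scene0.png

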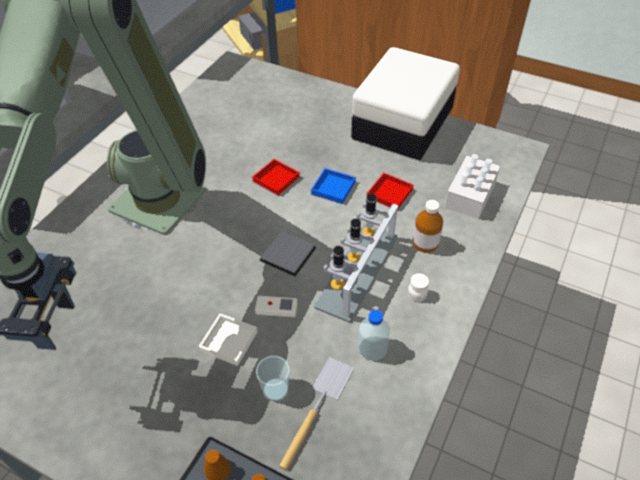

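The top view has +x up and +y to the left. Testers are at about (263,195), (306,193) and (348,191), the plate is at (322,278), the white tray at (442,272) and the blue tray at (211,281). There are two red candidates, (190,219) and (227,349). The left-most one, (190,219), should be the one meant. I'll measure these and check in a close crop.

```bash
python3 - <<'E'
from h import *
w=np.load("top0.npy"); im=cv2.imread("pics/top0.png")
hsv=cv2.cvtColor(im,cv2.COLOR_BGR2HSV)
def blob(name,m,box,zl):
    u0,v0,u1,v1=box; k=np.zeros(m.shape,bool); k[v0:v1,u0:u1]=1
    k&=m&(w[...,2]>zl[0])&(w[...,2]<zl[1]); p=w[k]
    if len(p)<5: print(name,len(p)); return
    q=p[:,:2].astype(np.float32); (cx,cy),s,a=cv2.minAreaRect(q)
    print(name,len(p),"rect",np.round([cx,cy,*s,a],1),"z",np.round(np.percentile(p[:,2],[5,50,95]),1))
A=np.ones(im.shape[:2],bool); sat=hsv[...,1]>120
blob("redA",sat,(160,190,220,250),(-5,40)); blob("redB",sat,(195,315,260,380),(-5,40))
blob("blue",sat,(180,250,240,310),(-5,40))
blob("white",A,(410,240,475,305),(12,40))
blob("plate",A,(290,245,355,310),(8,40))
for n,b in dict(l=(250,180,278,218),m=(292,180,321,218),r=(333,178,363,216)).items():
    blob("grip "+n,A,b,(178,200)); blob("top"+n,hsv[...,2]<60,b,(150,200))
blob("crossbar",A,(235,170,375,192),(100,140))
blob("standall",A,(235,165,380,230),(100,140))
blob("base",A,(235,150,380,230),(7,16))
for n,b in dict(brown=(215,125,260,175),media=(360,120,405,170),jar=(292,115,322,158),beaker=(440,180,490,228),logger=(365,225,410,280)).items(): blob(n,A,b,(14,200))
c1=cv2.resize(im[165:235,230:380],None,fx=5,fy=5,interpolation=cv2.INTER_CUBIC)
c2=cv2.resize(im[185:385,160:260],None,fx=1.1,fy=1.1)
cv2.imwrite("pics/crop.png",np.vstack([c1,np.hstack([c2,np.zeros((c2.shape[0],750-c2.shape[1],3),np.uint8)])]))
E
```

```text
redA 1633 rect [589.8 324.7 101.8 100.6  85.2] z [ 2.3  6.4 24.4]
redB 1758 rect [264.8 229.6 101.2 100.6  79.6] z [ 2.   6.2 24.2]
blue 1663 rect [433.4 271.5  99.6 101.    3.7] z [ 2.2  6.2 24.6]
white 360 rect [ 444.2 -306.6  100.2  102.     4.1] z [13.7 22.3 26.6]
plate 1829 rect [443.6 -11.8 117.2 123.3  86.6] z [ 9.5 20.9 24.6]
grip l 118 rect [613.9 118.2  24.8  25.5  53.9] z [181.1 185.9 188.7]
topl 57 rect [612.5 116.8  22.   21.8   1.8] z [154.8 185.6 188.6]
grip m 115 rect [615.4  23.4  24.1  25.   40.9] z [181.6 186.2 189.4]
topm 31 rect [613.5  22.8  20.1  21.6   6.9] z [153.4 184.1 189.2]
grip r 116 rect [616.1 -71.2  24.6  25.3  52.3] z [181.9 185.9 189.3]
topr 35 rect [615.4 -71.3  21.5  22.8  22.4] z [153.4 185.  189. ]
crossbar 1157 rect [649.3  24.3  40.7 301.2   0.9] z [118.1 126.2 129.5]
standall 1833 rect [628.8  24.   81.6 301.2   0.9] z [120.4 126.9 133.7]
base 2741 rect [666.8  25.2 373.3 208.   89.7] z [ 9.1 12.9 15.5]
brown 964 rect [745.1 191.3  62.7  71.4  23.5] z [ 30.4 104.7 152.2]
media 860 rect [ 753.7 -168.    68.9   63.5   67.3] z [ 28.7  98.2 142.5]
jar 360 rect [790.9  23.3  44.1  45.9  56.5] z [20.5 59.6 64.3]
beaker 680 rect [ 606.6 -366.1   70.9   70.4   80.3] z [20.7 64.2 91.5]
logger 718 rect [ 498.4 -173.3   99.8   46.    22.1] z [19.  23.1 27. ]
```

View pics/crop.png

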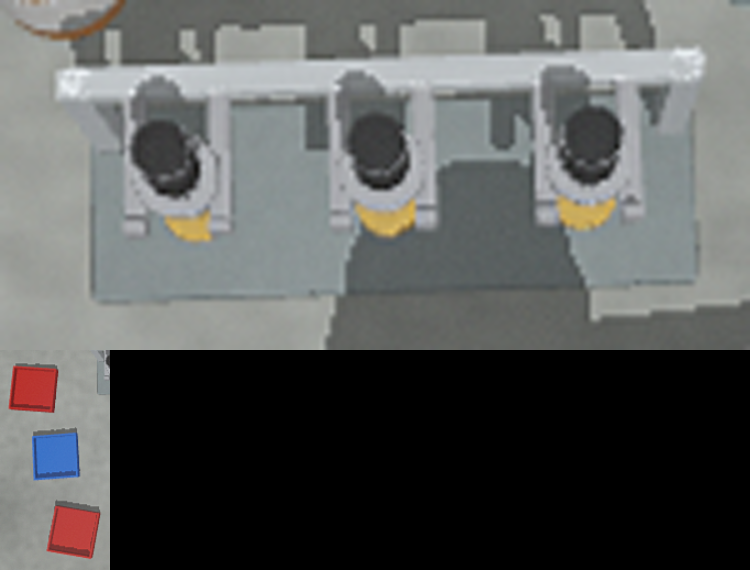

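The crop confirms it: a black grip and flange in each of the three forks, and red tray A (190,219) at y=325 lies farther left than B at y=230. I'll start with the right tester at (616,-71), squaring the tool first.

{"op": "jog_arm", "data": {"commands": [[[0, 0, -0.04], [0, 0, 0.0294]], [[0, 0, -0.04], [0, 0, 0.0294]], [[0.136, -0.155, 0], [0, 0, 0]], [[0.136, -0.155, 0], [0, 0, 0]], [[0.136, -0.155, 0], [0, 0, 0]], [[0.136, -0.155, 0], [0, 0, 0]], [[0.136, -0.155, 0], [0, 0, 0]], [[0.136, -0.155, 0], [0, 0, 0]], [[0.136, -0.155, 0], [0, 0, 0]], [[0.136, -0.155, 0], [0, 0, 0]]], "grip": -0.32, "force": 40}}

```text
time_s: 1.35
tool_pos: [480.7, -224.1, 233.7]
eef_rot: [-0.0, 1.0, 0.001, -0.0]
ft_force: [0.7, -1.1, 0.6]
grip_width: 60.4
finger_force: 0.0
```

{"op": "jog_arm", "data": {"commands": [[[0.136, -0.153, 0], [0, 0, 0]], [[0.136, -0.153, 0], [0, 0, 0]], [[0.136, -0.153, 0], [0, 0, 0]], [[0.134, -0.153, 0], [0, 0, 0]], [[0, 0, 0], [0, 0, 0]], [[0, 0, 0.092], [0, 0, 0]], [[0, 0, 0.092], [0, 0, 0]], [[0, 0, 0.092], [0, 0, 0]], [[0, 0, 0.092], [0, 0, 0]], [[0, 0, 0], [0, 0, 0]]]}}

```text
time_s: 2.6
tool_pos: [613.0, -73.1, 140.0]
eef_rot: [-0.0, 1.0, 0.0, -0.003]
ft_force: [0.6, -0.6, -0.0]
grip_width: 60.3
finger_force: 0.0
```

{"op": "jog_arm", "data": {"commands": [[[0, 0, 0], [0, 0, 0]], [[0, 0, 0], [0, 0, 0]], [[0, 0, 0], [0, 0, 0]], [[0, 0, 0], [0, 0, 0]], [[0, 0, 0], [0, 0, 0]]], "grip": 1, "force": 40}}

```text
time_s: 3.22
tool_pos: [615.5, -72.5, 142.5]
eef_rot: [0.0, 1.0, 0.001, 0.0]
ft_force: [0.7, -0.6, 2.4]
grip_width: 25.5
finger_force: 40.0
```

{"op": "jog_arm", "data": {"commands": [[[0, 0, -0.036], [0, 0, 0]], [[0, 0, -0.036], [0, 0, 0]], [[0, 0, 0], [0, 0, 0]], [[-0.08, 0, 0], [0, 0, 0]], [[-0.1, 0, 0], [0, 0, 0]], [[-0.1, 0, 0], [0, 0, 0]], [[-0.1, 0, 0], [0, 0, 0]], [[-0.1, -0.08, 0], [0, 0, 0]], [[-0.1, -0.08, 0], [0, 0, 0]], [[-0.1, -0.08, 0], [0, 0, 0]]]}}

```text
time_s: 4.47
tool_pos: [444.2, -12.1, 159.9]
eef_rot: [-0.0, 1.0, 0.0, 0.0]
ft_force: [0.1, -0.4, -0.4]
grip_width: 25.5
finger_force: 40.0
```

{"op": "jog_arm", "data": {"commands": [[[0, 0, 0.04], [0, 0, 0]], [[0, 0, 0.04], [0, 0, 0]], [[0, 0, 0], [0, 0, 0]], [[0, 0, 0], [0, 0, 0]]]}}

```text
time_s: 4.97
tool_pos: [445.8, -13.0, 139.8]
eef_rot: [0.0, 1.0, 0.0, -0.0]
ft_force: [-0.1, 0.2, -1.3]
grip_width: 25.2
finger_force: 40.0
```

```bash
python3 - <<'E'
from h import *
for i in range(5):
    c=r.read_camera("scene"); o=r.get_obs(); print(np.round(o["tool_pos"],1),np.round(o["ft_force"],2))
cv2.imwrite("pics/s1.png",cv2.resize(c["frame"][120:340,180:460],None,fx=2.5,fy=2.5))
E
```

```text
[445.8 -13.  139.9] [-0.64  0.21 -1.03]
[445.7 -12.9 140. ] [-0.23  0.65 -0.29]
[445.6 -12.8 140.1] [ 0.03 -0.21 -1.06]
[445.5 -12.8 140.1] [ 0.17  0.16 -0.48]
[445.4 -12.8 140.1] [ 0.39  0.1  -0.27]
```

View pics/s1.png

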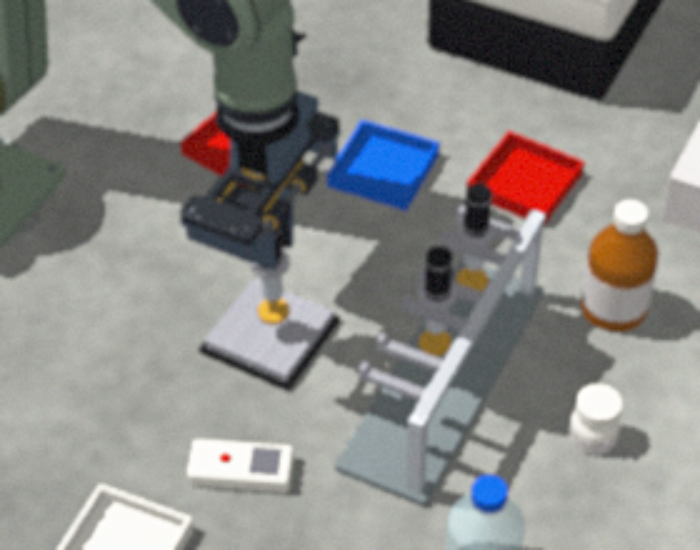

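The picture shows the tester held upright over the plate centre, with its foot at about (272,312) in the crop. Next I press in steps.

{"op": "jog_arm", "data": {"commands": [[[0, 0, 0.036], [0, 0, 0]], [[0, 0, 0.036], [0, 0, 0]], [[0, 0, 0.028], [0, 0, 0]], [[0, 0, 0], [0, 0, 0]], [[0, 0, 0], [0, 0, 0]]]}}

```text
time_s: 5.85
tool_pos: [445.3, -12.6, 115.0]
eef_rot: [0.0, 1.0, 0.001, 0.0]
ft_force: [0.2, -1.4, -0.9]
grip_width: 25.4
finger_force: 40.0
```

{"op": "jog_arm", "data": {"commands": [[[0, 0, 0.008], [0, 0, 0]], [[0, 0, 0.008], [0, 0, 0]], [[0, 0, 0.008], [0, 0, 0]], [[0, 0, 0], [0, 0, 0]], [[0, 0, 0], [0, 0, 0]]]}}

```text
time_s: 6.48
tool_pos: [445.5, -12.7, 109.2]
eef_rot: [0.0, 1.0, 0.001, 0.0]
ft_force: [-0.7, 0.1, 2.9]
grip_width: 25.4
finger_force: 40.0
```

{"op": "jog_arm", "data": {"commands": [[[0, 0, 0.008], [0, 0, 0]], [[0, 0, 0.004], [0, 0, 0]], [[0, 0, 0], [0, 0, 0]], [[0, 0, 0], [0, 0, 0]]]}}

```text
time_s: 6.98
tool_pos: [445.5, -12.7, 106.3]
eef_rot: [0.0, 1.0, 0.001, 0.0]
ft_force: [-0.7, -1.5, 5.7]
grip_width: 25.4
finger_force: 40.0
```

{"op": "jog_arm", "data": {"commands": [[[0, 0, 0.008], [0, 0, 0]], [[0, 0, 0], [0, 0, 0]], [[0, 0, 0], [0, 0, 0]]]}}

```text
time_s: 7.35
tool_pos: [445.5, -12.6, 104.5]
eef_rot: [0.0, 1.0, 0.001, 0.001]
ft_force: [-0.8, 0.1, 7.9]
grip_width: 25.2
finger_force: 40.0
```

```bash
python3 - <<'E'
from h import *
F=[]
for i in range(3):
    r.read_camera("wrist"); o=r.get_obs(); F.append([*o["tool_pos"],o["ft_force"][2]])
print(np.round(F,2))
E
```

```text
[[445.54 -12.64 104.55   6.91]
 [445.56 -12.66 104.56   8.12]
 [445.55 -12.66 104.57   8.08]]
```

Slope is about 1.0–1.1 N/mm, about 8.7 N at 8 mm of travel, so this is the medium spring. It goes to the blue tray.

{"op": "jog_arm", "data": {"commands": [[[0, 0, -0.08], [0, 0, 0]], [[0, 0, -0.08], [0, 0, 0]], [[-0.006, -0.1, 0], [0, 0, 0]], [[-0.006, -0.16, 0], [0, 0, 0]], [[-0.006, -0.18, 0], [0, 0, 0]], [[-0.006, -0.18, 0], [0, 0, 0]], [[-0.006, -0.18, 0], [0, 0, 0]], [[-0.006, -0.16, 0], [0, 0, 0]], [[-0.006, -0.12, 0], [0, 0, 0]], [[-0.006, -0.056, 0], [0, 0, 0]]]}}

```text
time_s: 8.75
tool_pos: [432.1, 272.4, 143.1]
eef_rot: [0.0, 1.0, 0.001, -0.001]
ft_force: [-0.5, -0.1, -0.9]
grip_width: 25.3
finger_force: 40.0
```

{"op": "jog_arm", "data": {"commands": [[[0, 0, 0], [0, 0, 0]], [[0, 0, 0.06], [0, 0, 0]], [[0, 0, 0.06], [0, 0, 0]], [[0, 0, 0.04], [0, 0, 0]], [[0, 0, 0.02], [0, 0, 0]], [[0, 0, 0.008], [0, 0, 0]], [[0, 0, 0], [0, 0, 0]], [[0, 0, 0], [0, 0, 0]]]}}

```text
time_s: 9.75
tool_pos: [433.0, 271.5, 97.3]
eef_rot: [-0.0, 1.0, 0.001, 0.0]
ft_force: [-0.1, -0.2, -0.8]
grip_width: 25.6
finger_force: 40.0
```

{"op": "jog_arm", "data": {"commands": [[[0, 0, 0.005], [0, 0, 0]], [[0, 0, 0], [0, 0, 0]], [[0, 0, 0], [0, 0, 0]]]}}

```text
time_s: 10.12
tool_pos: [433.0, 271.5, 95.9]
eef_rot: [-0.0, 1.0, 0.001, 0.0]
ft_force: [0.6, 0.7, 0.4]
grip_width: 25.5
finger_force: 40.0
```

{"op": "jog_arm", "data": {"commands": [[[0, 0, 0], [0, 0, 0]], [[0, 0, 0], [0, 0, 0]], [[0, 0, 0], [0, 0, 0]], [[0, 0, 0], [0, 0, 0]]], "grip": -0.32}}

```text
time_s: 10.62
tool_pos: [432.8, 271.3, 95.6]
eef_rot: [0.0, 1.0, 0.001, -0.0]
ft_force: [0.8, 0.1, -0.8]
grip_width: 59.7
finger_force: 0.0
```

{"op": "jog_arm", "data": {"commands": [[[0, 0, -0.08], [0, 0, 0]], [[0, 0, -0.12], [0, 0, 0]], [[0, 0, -0.16], [0, 0, 0]], [[0, 0, -0.12], [0, 0, 0]], [[0, 0, -0.06], [0, 0, 0]], [[0, 0, 0], [0, 0, 0]]]}}

```text
time_s: 11.38
tool_pos: [433.0, 271.5, 231.1]
eef_rot: [-0.0, 1.0, 0.001, 0.001]
ft_force: [-0.4, -0.2, -0.5]
grip_width: 60.2
finger_force: 0.0
```

```bash
python3 - <<'E'
from h import *
c=r.read_camera("scene"); cv2.imwrite("pics/s2.png",cv2.resize(c["frame"][130:340,240:440],None,fx=2.5,fy=2.5))
print(r.get_obs()["tool_pos"])
E
```

```text
[432.43436619 271.1722643  229.97754597]
```

View pics/s2.png

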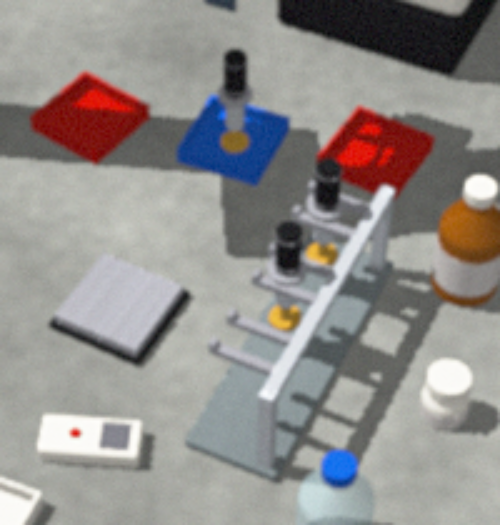

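The medium tester stands in the blue tray (foot at about (235,143)). Next is the left tester at (614,118).

{"op": "jog_arm", "data": {"commands": [[[0.1, 0.08, 0], [0, 0, 0]], [[0.14, 0.12, 0], [0, 0, 0]], [[0.14, 0.12, 0], [0, 0, 0]], [[0.14, 0.12, 0], [0, 0, 0]], [[0.12, 0.11, 0], [0, 0, 0]], [[0.086, 0.064, 0], [0, 0, 0]], [[0, 0, 0], [0, 0, 0]], [[0, 0, 0.12], [0, 0, 0]], [[0, 0, 0.14], [0, 0, 0]], [[0, 0, 0.1], [0, 0, 0]]]}}

```text
time_s: 12.68
tool_pos: [612.1, 118.9, 138.1]
eef_rot: [0.0, 1.0, 0.001, -0.002]
ft_force: [0.7, -0.2, -0.0]
grip_width: 60.3
finger_force: 0.0
```

{"op": "jog_arm", "data": {"commands": [[[0, 0, 0], [0, 0, 0]], [[0, 0, 0], [0, 0, 0]]]}}

```text
time_s: 12.92
tool_pos: [614.5, 118.7, 141.4]
eef_rot: [-0.0, 1.0, 0.001, 0.0]
ft_force: [-0.5, 0.3, 0.4]
grip_width: 60.6
finger_force: 0.0
```

{"op": "jog_arm", "data": {"commands": [[[0, 0, 0], [0, 0, 0]], [[0, 0, 0], [0, 0, 0]], [[0, 0, 0], [0, 0, 0]], [[0, 0, 0], [0, 0, 0]], [[0, 0, 0], [0, 0, 0]]], "grip": 1, "force": 40}}

```text
time_s: 13.55
tool_pos: [614.6, 118.0, 141.0]
eef_rot: [0.0, 1.0, 0.001, 0.0]
ft_force: [-0.1, 0.4, 1.4]
grip_width: 25.6
finger_force: 40.0
```

{"op": "jog_arm", "data": {"commands": [[[0, 0, -0.036], [0, 0, 0]], [[0, 0, -0.036], [0, 0, 0]], [[0, 0, 0], [0, 0, 0]], [[-0.08, 0, 0], [0, 0, 0]], [[-0.1, 0, 0], [0, 0, 0]], [[-0.1, 0, 0], [0, 0, 0]], [[-0.1, 0, 0], [0, 0, 0]], [[-0.075, 0.1, 0], [0, 0, 0]], [[-0.075, 0.14, 0], [0, 0, 0]], [[-0.075, 0.14, 0], [0, 0, 0]]]}}

```text
time_s: 14.8
tool_pos: [462.6, 22.1, 158.7]
eef_rot: [0.0, 1.0, 0.001, 0.0]
ft_force: [1.1, -0.5, -1.3]
grip_width: 25.3
finger_force: 40.0
```

{"op": "jog_arm", "data": {"commands": [[[-0.075, 0.12, 0], [0, 0, 0]], [[0, 0.02, 0], [0, 0, 0]], [[0, 0, 0.06], [0, 0, 0]], [[0, 0, 0.06], [0, 0, 0]], [[0, 0, 0.04], [0, 0, 0]], [[0, 0, 0.02], [0, 0, 0]], [[0, 0, 0], [0, 0, 0]], [[0, 0, 0], [0, 0, 0]]]}}

```text
time_s: 15.8
tool_pos: [445.1, -12.1, 114.1]
eef_rot: [0.0, 1.0, 0.001, 0.0]
ft_force: [-0.6, -0.1, -0.6]
grip_width: 25.3
finger_force: 40.0
```

{"op": "jog_arm", "data": {"commands": [[[0, 0, 0.008], [0, 0, 0]], [[0, 0, 0.008], [0, 0, 0]], [[0, 0, 0], [0, 0, 0]], [[0, 0, 0], [0, 0, 0]]]}}

```text
time_s: 16.3
tool_pos: [444.8, -12.2, 109.8]
eef_rot: [0.0, 1.0, 0.001, 0.0]
ft_force: [-0.0, -0.1, -0.2]
grip_width: 25.4
finger_force: 40.0
```

{"op": "jog_arm", "data": {"commands": [[[0, 0, 0.008], [0, 0, 0]], [[0, 0, 0.008], [0, 0, 0]], [[0, 0, 0], [0, 0, 0]], [[0, 0, 0], [0, 0, 0]]]}}

```text
time_s: 16.8
tool_pos: [444.9, -12.1, 105.8]
eef_rot: [0.0, 1.0, 0.001, 0.0]
ft_force: [0.1, 0.1, 2.0]
grip_width: 25.5
finger_force: 40.0
```

{"op": "jog_arm", "data": {"commands": [[[0, 0, 0.008], [0, 0, 0]], [[0, 0, 0], [0, 0, 0]], [[0, 0, 0], [0, 0, 0]], [[0, 0, 0], [0, 0, 0]]]}}

```text
time_s: 17.3
tool_pos: [444.8, -12.1, 103.8]
eef_rot: [0.0, 1.0, 0.001, 0.0]
ft_force: [0.2, -0.3, 2.7]
grip_width: 25.1
finger_force: 40.0
```

```bash
python3 - <<'E'
from h import *
F=[]
for i in range(4):
    r.read_camera("wrist"); o=r.get_obs(); F.append([*o["tool_pos"],o["ft_force"][2]])
print(np.round(F,2))
E
```

```text
[[444.85 -12.14 103.8    2.56]
 [444.83 -12.14 103.78   1.88]
 [444.84 -12.15 103.78   3.26]
 [444.8  -12.15 103.76   3.7 ]]
```

About 0.5 N/mm, so this is the light spring. It goes to the white tray (444,-307).

{"op": "jog_arm", "data": {"commands": [[[0, 0, -0.08], [0, 0, 0]], [[0, 0, -0.12], [0, 0, 0]], [[0, 0.1, 0], [0, 0, 0]], [[0, 0.16, 0], [0, 0, 0]], [[0, 0.18, 0], [0, 0, 0]], [[0, 0.18, 0], [0, 0, 0]], [[0, 0.18, 0], [0, 0, 0]], [[0, 0.18, 0], [0, 0, 0]], [[0, 0.14, 0], [0, 0, 0]], [[0, 0.058, 0], [0, 0, 0]]]}}

```text
time_s: 18.75
tool_pos: [444.3, -307.6, 152.7]
eef_rot: [-0.001, 1.0, -0.0, -0.001]
ft_force: [0.6, 0.5, -0.4]
grip_width: 25.5
finger_force: 40.0
```

{"op": "jog_arm", "data": {"commands": [[[0, 0, 0], [0, 0, 0]], [[0, 0, 0.08], [0, 0, 0]], [[0, 0, 0.08], [0, 0, 0]], [[0, 0, 0.04], [0, 0, 0]], [[0, 0, 0.02], [0, 0, 0]], [[0, 0, 0.01], [0, 0, 0]], [[0, 0, 0], [0, 0, 0]], [[0, 0, 0], [0, 0, 0]]]}}

```text
time_s: 19.75
tool_pos: [445.3, -306.8, 96.7]
eef_rot: [0.0, 1.0, 0.001, 0.0]
ft_force: [-0.4, 0.6, -0.7]
grip_width: 25.3
finger_force: 40.0
```

{"op": "jog_arm", "data": {"commands": [[[0, 0, 0.008], [0, 0, 0]], [[0, 0, 0], [0, 0, 0]], [[0, 0, 0], [0, 0, 0]]]}}

```text
time_s: 20.12
tool_pos: [445.2, -306.7, 94.3]
eef_rot: [0.0, 1.0, 0.001, 0.0]
ft_force: [0.9, -0.6, -0.3]
grip_width: 25.2
finger_force: 40.0
```

{"op": "jog_arm", "data": {"commands": [[[0, 0, 0], [0, 0, 0]], [[0, 0, 0], [0, 0, 0]], [[0, 0, 0], [0, 0, 0]], [[0, 0, 0], [0, 0, 0]]], "grip": -0.32}}

```text
time_s: 20.62
tool_pos: [445.0, -306.6, 94.2]
eef_rot: [0.0, 1.0, 0.001, 0.0]
ft_force: [0.1, -1.1, 0.2]
grip_width: 59.6
finger_force: 0.0
```

{"op": "jog_arm", "data": {"commands": [[[0, 0, -0.08], [0, 0, 0]], [[0, 0, -0.12], [0, 0, 0]], [[0, 0, -0.16], [0, 0, 0]], [[0, 0, -0.12], [0, 0, 0]], [[0, 0, -0.06], [0, 0, 0]], [[0, 0, 0], [0, 0, 0]]]}}

```text
time_s: 21.38
tool_pos: [445.3, -306.8, 229.6]
eef_rot: [0.0, 1.0, 0.001, 0.001]
ft_force: [0.5, -0.2, -1.2]
grip_width: 59.9
finger_force: 0.0
```

```bash
python3 - <<'E'
from h import *
c=r.read_camera("scene"); cv2.imwrite("pics/s3.png",c["frame"])
print(r.get_obs()["tool_pos"])
E
```

```text
[ 444.74957287 -306.4100153   228.52494867]
```

View pics/s3.png

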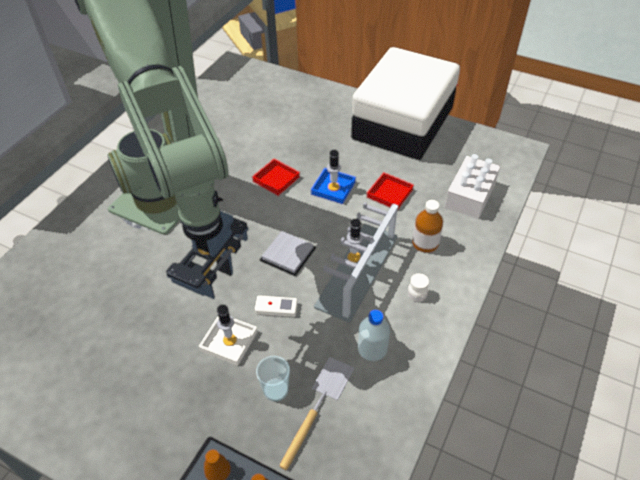

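The light tester stands in the white tray at about (228,340), and nothing else has shifted. Now the middle one at (615,23).

{"op": "jog_arm", "data": {"commands": [[[0.06, -0.12, 0], [0, 0, 0]], [[0.09, -0.18, 0], [0, 0, 0]], [[0.09, -0.18, 0], [0, 0, 0]], [[0.09, -0.18, 0], [0, 0, 0]], [[0.09, -0.18, 0], [0, 0, 0]], [[0.09, -0.18, 0], [0, 0, 0]], [[0.09, -0.168, 0], [0, 0, 0]], [[0.08, -0.13, 0], [0, 0, 0]], [[0, 0, 0], [0, 0, 0]], [[0, 0, 0], [0, 0, 0]]]}}

```text
time_s: 22.68
tool_pos: [613.7, 22.7, 227.6]
eef_rot: [0.0, 1.0, 0.001, -0.002]
ft_force: [-0.2, 0.5, 0.5]
grip_width: 60.2
finger_force: 0.0
```

{"op": "jog_arm", "data": {"commands": [[[0, 0, 0.12], [0, 0, 0]], [[0, 0, 0.14], [0, 0, 0]], [[0, 0, 0.092], [0, 0, 0]], [[0, 0, 0], [0, 0, 0]], [[0, 0, 0], [0, 0, 0]]]}}

```text
time_s: 23.3
tool_pos: [615.0, 22.3, 142.3]
eef_rot: [0.0, 1.0, 0.0, 0.001]
ft_force: [0.0, 1.5, -0.2]
grip_width: 60.5
finger_force: 0.0
```

{"op": "jog_arm", "data": {"commands": [[[0, 0, 0], [0, 0, 0]], [[0, 0, 0], [0, 0, 0]], [[0, 0, 0], [0, 0, 0]], [[0, 0, 0], [0, 0, 0]], [[0, 0, 0], [0, 0, 0]]], "grip": 1, "force": 40}}

```text
time_s: 23.92
tool_pos: [614.7, 23.1, 141.4]
eef_rot: [0.0, 1.0, 0.001, 0.0]
ft_force: [0.3, -0.1, 1.9]
grip_width: 25.1
finger_force: 40.0
```

{"op": "jog_arm", "data": {"commands": [[[0, 0, -0.036], [0, 0, 0]], [[0, 0, -0.036], [0, 0, 0]], [[0, 0, 0], [0, 0, 0]], [[-0.08, 0, 0], [0, 0, 0]], [[-0.1, 0, 0], [0, 0, 0]], [[-0.1, 0, 0], [0, 0, 0]], [[-0.1, 0, 0], [0, 0, 0]], [[-0.1, 0.046, 0], [0, 0, 0]], [[-0.1, 0.046, 0], [0, 0, 0]], [[-0.1, 0.048, 0], [0, 0, 0]]], "force": 55}}

```text
time_s: 25.18
tool_pos: [443.7, -12.4, 159.2]
eef_rot: [0.0, 1.0, 0.001, 0.0]
ft_force: [0.0, 0.2, -0.1]
grip_width: 25.1
finger_force: 55.0
```

{"op": "jog_arm", "data": {"commands": [[[0, 0, 0], [0, 0, 0]], [[0, 0, 0.06], [0, 0, 0]], [[0, 0, 0.06], [0, 0, 0]], [[0, 0, 0.04], [0, 0, 0]], [[0, 0, 0.02], [0, 0, 0]], [[0, 0, 0], [0, 0, 0]], [[0, 0, 0], [0, 0, 0]]]}}

```text
time_s: 26.05
tool_pos: [445.1, -12.1, 114.6]
eef_rot: [0.0, 1.0, 0.001, 0.0]
ft_force: [0.5, 0.2, -1.1]
grip_width: 25.2
finger_force: 55.0
```

{"op": "jog_arm", "data": {"commands": [[[0, 0, 0.008], [0, 0, 0]], [[0, 0, 0.008], [0, 0, 0]], [[0, 0, 0], [0, 0, 0]], [[0, 0, 0], [0, 0, 0]]]}}

```text
time_s: 26.55
tool_pos: [444.9, -12.1, 110.5]
eef_rot: [0.0, 1.0, 0.001, 0.0]
ft_force: [0.1, -0.5, 1.6]
grip_width: 25.0
finger_force: 55.0
```

{"op": "jog_arm", "data": {"commands": [[[0, 0, 0.008], [0, 0, 0]], [[0, 0, 0.008], [0, 0, 0]], [[0, 0, 0], [0, 0, 0]], [[0, 0, 0], [0, 0, 0]]]}}

```text
time_s: 27.05
tool_pos: [445.1, -12.2, 107.0]
eef_rot: [0.0, 1.0, 0.001, 0.001]
ft_force: [-1.5, 0.0, 8.3]
grip_width: 25.0
finger_force: 55.0
```

{"op": "jog_arm", "data": {"commands": [[[0, 0, 0.006], [0, 0, 0]], [[0, 0, 0.004], [0, 0, 0]], [[0, 0, 0], [0, 0, 0]], [[0, 0, 0], [0, 0, 0]], [[0, 0, 0], [0, 0, 0]]]}}

```text
time_s: 27.68
tool_pos: [445.2, -12.1, 105.1]
eef_rot: [0.0, 1.0, 0.001, 0.001]
ft_force: [-2.5, 0.1, 13.2]
grip_width: 25.0
finger_force: 55.0
```

About 2.2 N/mm, so this is the heavy spring. It goes to the left red tray (590,325).

{"op": "jog_arm", "data": {"commands": [[[0, 0, -0.08], [0, 0, 0]], [[0, 0, -0.12], [0, 0, 0]], [[0.03, -0.1, 0], [0, 0, 0]], [[0.08, -0.18, 0], [0, 0, 0]], [[0.08, -0.19, 0], [0, 0, 0]], [[0.08, -0.19, 0], [0, 0, 0]], [[0.08, -0.19, 0], [0, 0, 0]], [[0.08, -0.19, 0], [0, 0, 0]], [[0.08, -0.17, 0], [0, 0, 0]], [[0.068, -0.137, 0], [0, 0, 0]]]}}

```text
time_s: 28.92
tool_pos: [588.8, 326.5, 152.4]
eef_rot: [0.0, 1.0, 0.001, -0.001]
ft_force: [-0.6, -0.6, 0.1]
grip_width: 25.3
finger_force: 55.0
```

{"op": "jog_arm", "data": {"commands": [[[0, 0, 0], [0, 0, 0]], [[0, 0, 0], [0, 0, 0]], [[0, 0, 0.08], [0, 0, 0]], [[0, 0, 0.08], [0, 0, 0]], [[0, 0, 0.04], [0, 0, 0]], [[0, 0, 0.01], [0, 0, 0]], [[0, 0, 0], [0, 0, 0]], [[0, 0, 0], [0, 0, 0]]]}}

```text
time_s: 29.92
tool_pos: [589.1, 325.0, 102.1]
eef_rot: [-0.0, 1.0, 0.001, 0.001]
ft_force: [0.2, 0.0, -0.5]
grip_width: 25.5
finger_force: 55.0
```

{"op": "jog_arm", "data": {"commands": [[[0, 0, 0.016], [0, 0, 0]], [[0, 0, 0.01], [0, 0, 0]], [[0, 0, 0], [0, 0, 0]], [[0, 0, 0], [0, 0, 0]]]}}

```text
time_s: 30.42
tool_pos: [588.7, 324.9, 94.8]
eef_rot: [-0.0, 1.0, 0.001, 0.0]
ft_force: [-1.2, -1.7, 1.7]
grip_width: 25.3
finger_force: 55.0
```

{"op": "jog_arm", "data": {"commands": [[[0, 0, -0.003], [0, 0, 0]], [[0, 0, 0], [0, 0, 0]]]}}

```text
time_s: 30.68
tool_pos: [588.7, 324.9, 95.4]
eef_rot: [0.0, 1.0, 0.001, 0.0]
ft_force: [-0.9, 0.1, -1.0]
grip_width: 25.4
finger_force: 55.0
```

{"op": "jog_arm", "data": {"commands": [[[0, 0, 0], [0, 0, 0]], [[0, 0, 0], [0, 0, 0]], [[0, 0, 0], [0, 0, 0]], [[0, 0, 0], [0, 0, 0]]], "grip": -0.32}}

```text
time_s: 31.18
tool_pos: [588.7, 324.8, 95.4]
eef_rot: [0.0, 1.0, 0.001, 0.0]
ft_force: [0.5, -0.6, 0.2]
grip_width: 59.5
finger_force: 0.0
```

{"op": "jog_arm", "data": {"commands": [[[0, 0, -0.08], [0, 0, 0]], [[0, 0, -0.12], [0, 0, 0]], [[0, 0, -0.16], [0, 0, 0]], [[0, 0, -0.12], [0, 0, 0]], [[0, 0, -0.06], [0, 0, 0]], [[0, 0, 0], [0, 0, 0]]]}}

```text
time_s: 31.92
tool_pos: [589.0, 325.0, 231.1]
eef_rot: [-0.0, 1.0, 0.001, 0.001]
ft_force: [-0.4, 0.3, -0.1]
grip_width: 60.3
finger_force: 0.0
```

```bash
python3 - <<'E'
from h import *
c=r.read_camera("scene"); cv2.imwrite("pics/s4.png",c["frame"])
print(r.get_obs()["tool_pos"])
E
```

```text
[588.42556583 324.68307638 229.66523232]
```

View pics/s4.png

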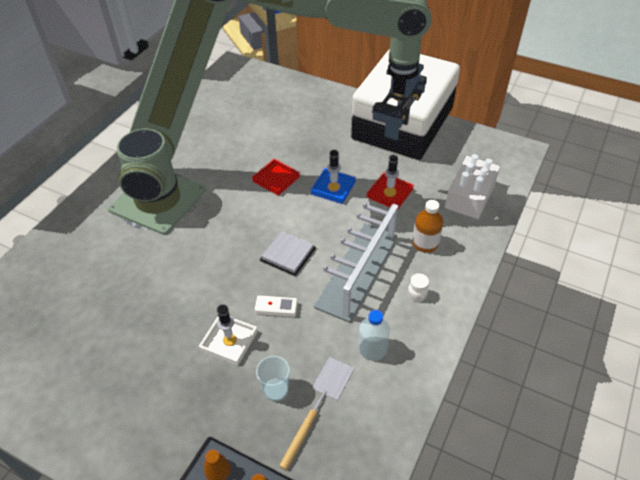

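All three stand upright and released: blue (333,185), red (391,190), white (228,340). The gripper is clear of everything, so I'm handing the job in.

```bash
python3 -c "
from station import r
print(r.sign_off())"
```

```text
the job is handed in; nothing more can be done
None
```

All three testers were pressed on the plate and stand let go in their trays: light (left fork) in white, medium (right fork) in blue, heavy (middle fork) in the left red tray. The job was handed in at about 32 s, but `r.sign_off()` returned no verdict.

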